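# Bring out the filming monopod and hold it extended

### The arm

A 6-joint arm with a two-finger parallel gripper is mounted at the origin on a cart in front of the work surface, level with it; the furniture and walls round the work are solid. World frame = base frame: x ahead of the robot, y to its left, z up, the work surface at z = 0. Lengths are in m, angles in rad, forces in N, time in s.
With the tool pointing down it reaches from about 0.2 to 0.875 m from the base axis. Payload 3.4 kg.
Tool frame: the origin (TCP) lies between the finger pads; the fingertips stand 25 mm ahead of it and the grasp point (between the pads) lies 6 mm ahead of it (r.nose_length is the z of the fingertips in the tool frame, in m); z points along the fingers, y is the line along which they close (so a half turn about z gives the same grasp; the last joint's range is limited). The gripper opens to 94 mm and grips with 3 to 60 N. Pads are 16 mm wide; open, the fingers measure 119 mm over their backs; the gripper's body (75 mm by 177 mm) begins 78 mm behind the grasp point.
Start: joints at [1.158, 0.276, 1.505, -0, 1.361, -0.121], TCP at [0.165, 0.551, 0.23] pointing down, gripper open.
Joint ranges: [-2.89, 2.89], [-0.75, 2.08], [0.22, 2.7], [-1.18, 4.32], [0.11, 2.71], [-2.7, 2.7]. Speed limits (rad/s): [2.57, 2.57, 3.14, 3.14, 3.14, 3.14].

### API

Orientations are given as a unit quaternion [w, x, y, z].
In Python, from plant import r, gripper_to, inverse_kinematics, vision, models, telemetry gives the robot as it stands. Calls block until the motion is done:
- r.move_to(position, orientation): joint-space move of the TCP to a pose.
- r.move_l(position, rot=None, vel=0.15, guard=None): straight line of the TCP; rot=None keeps the orientation; vel is the mean speed in m/s. With guard (N) it stops when the force on the tool has changed by that much, and returns True; else False.
- r.movej(angles): joint-space move.
- gripper_to(opening, f_grip=None): finger opening in m; f_grip is the grip in N (None keeps the last); returns when the fingers have stopped.
- r.hold(seconds).
- inverse_kinematics(position, orientation): joint angles nearest the present ones, or None.
- vision.snapshot(name): name is "scene" or "top" or "wrist"; returns the picture (400x640x3 uint8, red, green, blue); there is no depth.
- vision.get_calibration(name): a dict with "fx", "fy", "cx", "cy" (pixels), "position" and "orientation" of the camera in the world. Camera axes: x right, y down, z forward; pixel columns grow to the right and rows downward; lengths in m; the calibration is good to about 2 mm. A picture is of the moment at which its call begins: read the wrist's pose just before it. get_calibration takes no time and is no camera call; for the wrist camera it gives the pose at the moment of the call.
A pose or a line that the arm cannot do raises r.PlanningError and nothing moves.
- r.sign_off(): hands the job in; it is judged then, once.
Trained networks look in the newest picture that a camera, given by its name, has taken for a name from the list of things; names that differ only in an ending like _2 or _b are one class to them, and where a whole thing is asked for, a point or a joint stands for the part that bears it (a point fixed in the world has none). Each returns a list of dicts, best first, with "score" (0 to 1); they miss things now and then, are a little off and sometimes report something else, mostly with a low value. They report only what shows in the picture. A call takes as long as a camera call.
- models.boxes_of(thing, camera): "at" ([x, y, z] in m, in world coordinates, good to about 4 mm: the middle of the surface that is visible of it).
- models.regions_of(thing, camera): "pixels" (400x640 bool, what is visible of it).
- models.mark_of(thing, camera): "at" ([x, y, z] in m, in world coordinates, good to about 4 mm: a listed point, or the origin of a listed thing).
Readings, each from a call of its own:
- telemetry.current_t(): time.
- telemetry.current_joints(): joint angles.
- telemetry.current_dq(): joint speeds.
- telemetry.current_joint_efforts(): joint torques, N m.
- telemetry.current_ee_pos(): TCP position.
- telemetry.current_tool_rot(): TCP orientation.
- telemetry.current_wrist_force(): force on the tool from outside, world axes, zero at the start.
- telemetry.current_torque(): the same for the moment, N m.
- telemetry.current_opening(): finger opening in m.
- telemetry.current_finger_force(): force on a finger pad.
Only numpy, scipy, OpenCV 4.12 (cv2) and the standard library are available. Lean on these libraries where they do the work, as an engineer would, in place of code of your own. Each camera call takes 0.05 s, during which the arm holds its last target. There are 200 camera calls.

### The job

Draw the carriage with the telescopic monopod out from under the little shelf all the way to the open end of its rail. Then press the button in the side of the monopod's head and pull the head up past the first stop to the second stop, as far as it goes. Finish while holding it there, fully extended, with the button still pressed in your grip (it springs back if let go), and leave the tin on the shelf and the other things where they are.

Things in the scene. Friction and masses are not known exactly. Their poses are not given: they have to be found in the camera images.
- station: Fixed. Black rail 370 (y) x 56 x 16 mm, end stops; origin on the worktop under its middle; y to the robot's left, x away from it at yaw 0. Over its -y end a shelf board 116 (x) x 112 (y) mm, underside 193, top 205 mm up, centre at y -115 mm, on 9 mm posts at x +/-48, y -160 and -70 mm, open to +y so the carriage passes out.
- carriage (a joint): Carriage travel along the station's +y (left), m: 0 = pole centrally under the shelf (station y -115 mm), 0.140 = fully out at the left end stop. Stiff (about 2.5 N plus drag), stays where left. Carries the pole and, 120 mm to its left, the pull knob.
- knob (a point): Carriage's pull knob: black, upright, round, 28 mm in diameter, 92 to 124 mm above the worktop, on a thin steel stem; this point is on its axis, 108 mm up. Best gripped from above, fingers closing along the station's x. Moves with the carriage.
- pole (a joint): Pole extension straight up, m: 0 in, 0.040 first stop, 0.080 second stop (end of travel). With the button out it locks at 0 and at the first stop (about 2 mm play); with it kept in it runs through the first stop. The second stop does not lock: a spring pulls the pole back (3 N at 0, 5.4 N at 0.080) besides 1.6 N weight; let go, it slips to the stop below.
- head: Head of the telescopic monopod: grey block 36 (x) x 32 (y) x 46 mm high; black rubber disc and steel screw stud on top (11 mm more). Origin: centre of its underside, 131 mm above the worktop when the pole is in. Axes as the station's. The button fills most of its -x face (towards the robot).
- head_mid (a point): Grip point on the head's axis at the button's mid height, 26 mm above the head's underside (157 mm above the worktop when the pole is in). Moves with the pole.
- button (a joint): Button in the head's -x face, 22 (y) x 28 mm high, 6 mm proud; m: 0 out, 0.005 fully in (towards +x). Spring 4 to 8 N; unlocks beyond 0.0037. One finger on it and the other on the +x face press it and hold the head in one grip, closing along x (42 mm across, 37 mm pressed); 20 to 40 N is right.
- tuna_tin: Bystander: low tin, 76 mm in diameter, 58 mm high, standing loose on the bridge shelf. Origin: centre of its underside.
- garlic: Bystander: garlic bulb, 60 mm, loose on the worktop behind the rail. Origin: centre of its underside.
- lemon: Bystander: lemon, 78 by 55 by 56 mm, loose on the worktop behind the rail. Origin: centre of its underside.
- peeler: Bystander: vegetable peeler, 170 by 25 by 18 mm, lying on the worktop behind the bridge shelf. Origin: centre of its underside.

How it is judged:
By the outcome, as a careful person would: the job done as asked, in the order asked, and still so for the second after the job is handed in, while the arm keeps its last pose, push and grip.
It also fails if it takes over 48 s, if anything falls off the work surface, if the arm or the gripper's body presses on something with over 40 N, if the wrist force passes 120 N, or if a joint passes its speed limit or range.

## Working session

There is one attempt and no reset: what is moved stays moved. The work goes in short steps, each a Python script; the robot and the scene stay as the last script left them, time stands still between calls to the robot, and variables do not carry over. Pictures are saved under pics/ and viewed, at most 10 in all, crops included, and the job is handed in when it is done.

```bash
mkdir -p pics
python3 - <<'E'
from plant import r, vision, models, telemetry
import cv2, numpy as np
for c in ("scene","top"):
    im=vision.snapshot(c); cv2.imwrite(f"pics/{c}0.png",im[:,:,::-1])
    k=vision.get_calibration(c); print(c,{a:np.round(b,3).tolist() for a,b in k.items()})
    for n in ("station","knob","head","head_mid","tuna_tin","garlic","lemon","peeler"):
        m=models.mark_of(n,c)
        print(n,[(np.round(d["at"],3).tolist(),round(d["score"],2)) for d in m[:2]])
print(telemetry.current_t(),telemetry.current_tool_rot())
E
```

```text
scene {'fx': 384.716, 'fy': 384.716, 'cx': 315.917, 'cy': 194.904, 'position': [-0.014, -0.384, 0.678], 'orientation': [-0.405, 0.808, -0.385, 0.189]}
station [([0.451, 0.021, 0.002], 0.84)]
knob [([0.444, 0.04, 0.11], 0.79)]
head [([0.456, -0.076, 0.131], 0.5)]
head_mid [([0.46, -0.075, 0.152], 0.55), ([0.447, 0.04, 0.112], 0.3)]
tuna_tin [([0.463, -0.099, 0.202], 0.61)]
garlic [([0.52, 0.052, 0.001], 0.7), ([0.465, -0.101, 0.204], 0.57)]
lemon [([0.512, 0.138, 0.002], 0.96)]
peeler [([0.536, -0.061, -0.001], 0.9)]
top {'fx': 393.224, 'fy': 393.224, 'cx': 321.492, 'cy': 197.395, 'position': [0.335, 0.052, 0.976], 'orientation': [0.073, -0.703, 0.705, -0.063]}
station [([0.451, 0.024, -0.002], 0.58)]
knob [([0.448, 0.043, 0.108], 0.88)]
head []
head_mid []
tuna_tin [([0.468, -0.101, 0.205], 0.87)]
garlic [([0.524, 0.056, -0.005], 0.97), ([0.466, -0.104, 0.206], 0.17)]
lemon [([0.512, 0.147, 0.002], 0.63), ([0.449, 0.04, 0.111], 0.46)]
peeler [([0.534, -0.063, 0.004], 0.7)]
0.9 [3.14720203e-06 1.45389095e-01 9.89374553e-01 6.43569038e-05]
```

View pics/scene0.png

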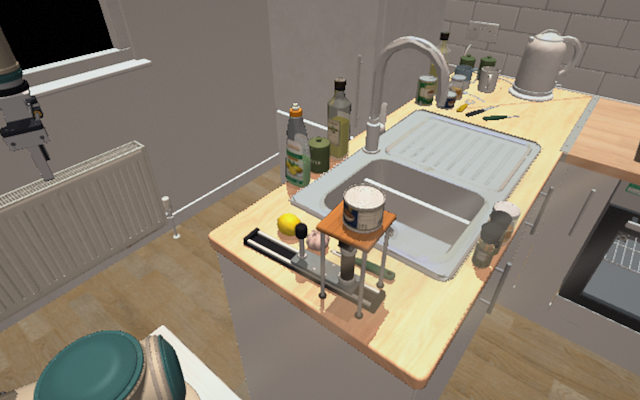

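View pics/top0.png

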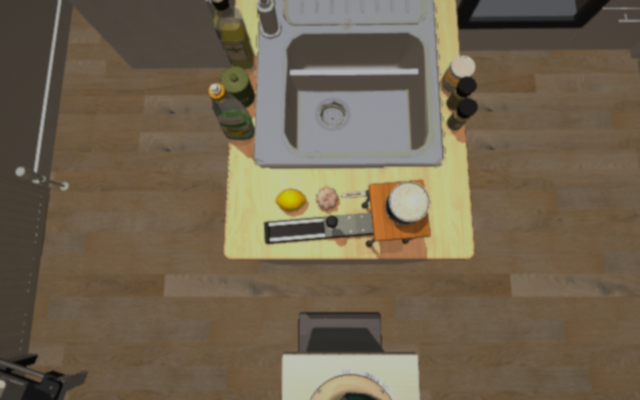

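The scene picture shows the rail with its free end to the left (245,240), the knob at (301,231), the grey head under the orange shelf at (347,250) and the tin on top. The top picture shows the rail from (265,232) to (372,225), the knob at (331,221), the lemon and garlic close behind the rail, and a slight yaw. I'll measure that yaw next.

```bash
cat > h.py <<'E'
import numpy as np, cv2
from scipy.spatial.transform import Rotation as R
from plant import r, gripper_to, inverse_kinematics, vision, models, telemetry
def back(uv,c,z):
    k=vision.get_calibration(c); uv=np.asarray(uv,float).reshape(-1,2)
    d=np.c_[(uv[:,0]-k["cx"])/k["fx"],(uv[:,1]-k["cy"])/k["fy"],np.ones(len(uv))]
    d=R.from_quat(k["orientation"],scalar_first=True).apply(d); p=np.array(k["position"])
    return p+d*((z-p[2])/d[:,2])[:,None]
def down(a):  # tool down, closing (tool y) along world angle a
    y=np.array([np.cos(a),np.sin(a),0]); z=np.array([0,0,-1.])
    return R.from_matrix(np.c_[np.cross(y,z),y,z]).as_quat(scalar_first=True)
E
python3 - <<'E'
from h import *
im=vision.snapshot("top")
m=models.regions_of("station","top")[0]; px=m["pixels"]; print(m["score"],px.sum())
v,u=np.nonzero(px); hsv=cv2.cvtColor(im,cv2.COLOR_RGB2HSV)
def rect(sel,z):
    P=back(np.c_[u[sel],v[sel]],"top",z)[:,:2].astype(np.float32); q=cv2.minAreaRect(P); print(np.round(q[0],4),np.round(q[1],4),q[2],"\n",cv2.boxPoints(q).round(3).tolist())
rect((u<325),0.016)
orange=(hsv[v,u,0]<18)&(hsv[v,u,1]>140)&(u>365)
rect(orange,0.205)
E
```

```text
0.65 4554
[0.4404 0.1331] [0.0592 0.1491] 2.9985978603363037 
 [[0.40700000524520874, 0.20600000023841858], [0.41499999165534973, 0.05700000002980232], [0.4740000069141388, 0.05999999865889549], [0.4659999907016754, 0.20900000631809235]]
[ 0.4586 -0.0887] [0.1157 0.1111] 4.676384925842285 
 [[0.3959999978542328, -0.03799999877810478], [0.4059999883174896, -0.14900000393390656], [0.5210000276565552, -0.13899999856948853], [0.5120000243186951, -0.028999999165534973]]
```

Run:
```python
from h import *
# approach feasibility for a few yaw values
for yaw in (0,0.05,0.1):
  for z in (.23,.114,.15,.24):
    for s in (0,np.pi):
      for p in ((.446,.041),(.43,.18),(.44,.06)):
        q=inverse_kinematics([*p,z],down(yaw+s)); print(yaw,z,round(s,1),p,None if q is None else np.round(q,2)) if yaw==.05 else None
```

```text
0.05 0.23 0 (0.446, 0.041) [-0.06  0.08  1.75 -0.    1.3  -0.11]
0.05 0.23 0 (0.43, 0.18) [ 0.25  0.11  1.72 -0.    1.31  0.2 ]
0.05 0.23 0 (0.44, 0.06) [-0.02  0.08  1.76 -0.    1.3  -0.07]
0.05 0.23 3.1 (0.446, 0.041) None
0.05 0.23 3.1 (0.43, 0.18) None
0.05 0.23 3.1 (0.44, 0.06) None
0.05 0.114 0 (0.446, 0.041) [-0.06  0.19  1.94 -0.    1.01 -0.11]
0.05 0.114 0 (0.43, 0.18) [ 0.25  0.22  1.91 -0.    1.02  0.2 ]
0.05 0.114 0 (0.44, 0.06) [-0.02  0.18  1.95 -0.    1.01 -0.07]
0.05 0.114 3.1 (0.446, 0.041) None
0.05 0.114 3.1 (0.43, 0.18) None
0.05 0.114 3.1 (0.44, 0.06) None
0.05 0.15 0 (0.446, 0.041) [-0.06  0.15  1.89 -0.    1.1  -0.11]
0.05 0.15 0 (0.43, 0.18) [ 0.25  0.18  1.86 -0.    1.11  0.2 ]
0.05 0.15 0 (0.44, 0.06) [-0.02  0.14  1.9  -0.    1.1  -0.07]
0.05 0.15 3.1 (0.446, 0.041) None
0.05 0.15 3.1 (0.43, 0.18) None
0.05 0.15 3.1 (0.44, 0.06) None
0.05 0.24 0 (0.446, 0.041) [-0.06  0.08  1.74 -0.    1.33 -0.11]
0.05 0.24 0 (0.43, 0.18) [ 0.25  0.1   1.7  -0.    1.33  0.2 ]
0.05 0.24 0 (0.44, 0.06) [-0.02  0.07  1.74 -0.    1.33 -0.07]
0.05 0.24 3.1 (0.446, 0.041) None
0.05 0.24 3.1 (0.43, 0.18) None
0.05 0.24 3.1 (0.44, 0.06) None
```

Run:
```python
from h import *
Y=.07; o=down(Y)
r.move_to([.446,.041,.25],o)
print(telemetry.current_t(), telemetry.current_ee_pos())
for c in ("scene","wrist","top"):
    im=vision.snapshot(c)
    print(c,[(np.round(d["at"],4).tolist(),round(d["score"],2)) for n in ("knob","head_mid") for d in models.mark_of(n,c)[:2]])
    if c=="scene": a=cv2.resize(im[60:330,180:460],(560,540))
    if c=="wrist": b=im
cv2.imwrite("pics/s1.png",a[:,:,::-1]); cv2.imwrite("pics/w1.png",b[:,:,::-1])
```

```text
3.0917 [0.44606304 0.0416363  0.25000177]
scene [([0.4484, 0.0383, 0.1093], 0.93), ([0.4633, -0.0734, 0.1551], 0.57)]
wrist [([0.4523, 0.042, 0.1068], 0.92)]
top []
```

View pics/s1.png

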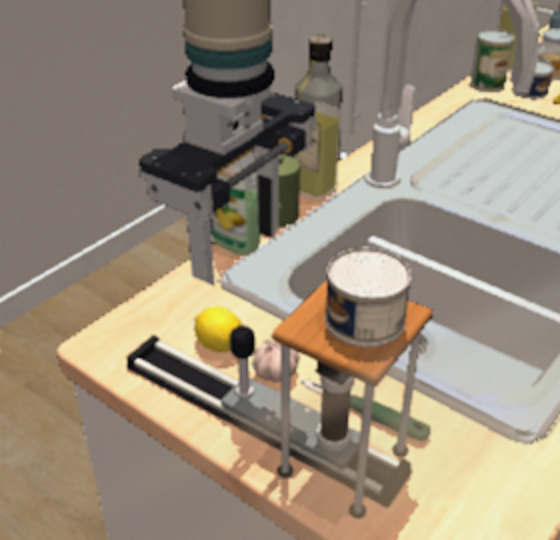

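View pics/w1.png

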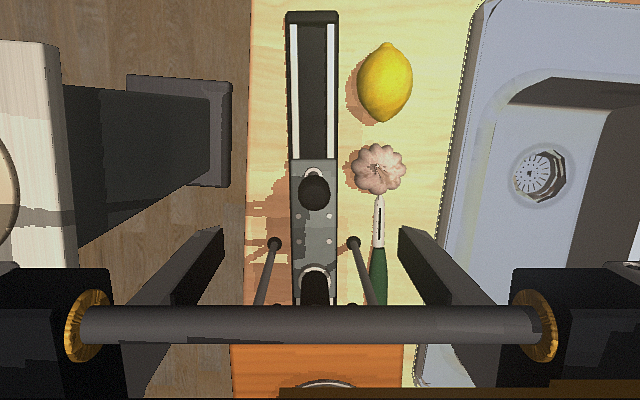

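The gripper's long side lies across the rail, so it clears the shelf. The wrist picture shows the knob at (314,190), centred between the fingers. I'll grip it and pull.

Run:
```python
from h import *
Y=.07; d=np.array([-np.sin(Y),np.cos(Y),0])
gripper_to(.075,25)
print(r.move_l([.448,.041,.114],vel=.12,guard=15))
f0=np.array(telemetry.current_wrist_force()); gripper_to(.0,25)
print("grip",telemetry.current_opening(),telemetry.current_finger_force(),telemetry.current_wrist_force()-f0,telemetry.current_t())
p=np.array(telemetry.current_ee_pos()); 
print(r.move_l(p+.11*d,vel=.06,guard=20)); print(np.array(telemetry.current_ee_pos())-p,telemetry.current_wrist_force(),telemetry.current_t())
q=np.array(telemetry.current_ee_pos())
print(r.move_l(q+.04*d,vel=.03,guard=18)); print(np.array(telemetry.current_ee_pos()),np.array(telemetry.current_ee_pos())-p,telemetry.current_wrist_force(),telemetry.current_opening(),telemetry.current_t())
```

```text
False
grip 0.02717996609447138 24.99971107172314 [ 2.37363473  1.36881565 -0.78251372] 6.1417
False
[-8.96923005e-03  1.09698003e-01 -1.05403940e-04] [-5.20698001 -2.51390069  4.84556619] 8.125
True
[0.43834248 0.16692247 0.11397271] [-1.03727595e-02  1.25894532e-01 -7.63998037e-05] [-0.95010317 -2.05705063  3.897017  ] 0.027048160827476086 8.9083
```

Run:
```python
from h import *
gripper_to(.08)
p=np.array(telemetry.current_ee_pos()); r.move_l([p[0],p[1],.25],vel=.2)
r.move_l([.445,.06,.28],vel=.2)
for c in ("scene","wrist","top"):
    im=vision.snapshot(c)
    print(c,[(n,np.round(d["at"],4).tolist(),round(d["score"],2)) for n in ("knob","head_mid","head") for d in models.mark_of(n,c)[:2]])
    if c=="scene": a=cv2.resize(im[60:330,180:460],(560,540))
    if c=="wrist": b=im
cv2.imwrite("pics/s2.png",a[:,:,::-1]); cv2.imwrite("pics/w2.png",b[:,:,::-1]); print(telemetry.current_t())
```

```text
scene [('knob', [0.437, 0.165, 0.1113], 0.62), ('knob', [0.4499, 0.0223, -0.0003], 0.31), ('head_mid', [0.4521, 0.0503, 0.1586], 0.86), ('head', [0.4467, 0.0503, 0.1272], 0.88)]
wrist [('knob', [0.441, 0.1661, 0.1039], 0.73), ('head_mid', [0.4475, 0.0492, 0.1607], 0.65), ('head', [0.4485, 0.0491, 0.1277], 0.61)]
top [('knob', [0.4365, 0.1679, 0.107], 0.75), ('head', [0.5112, 0.1477, -0.001], 0.48)]
11.9917
```

View pics/s2.png

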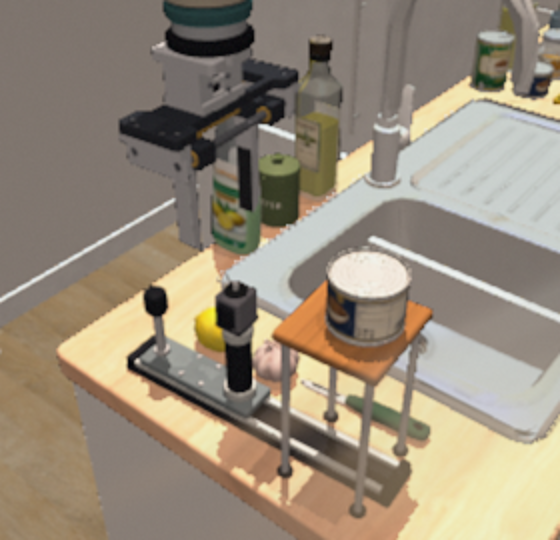

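View pics/w2.png

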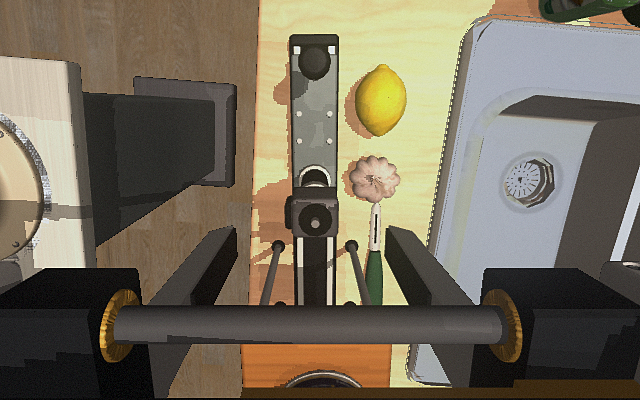

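The carriage is at the end stop with the knob at wrist pixel (314,62), and the head is free of the shelf with its stud at (315,222). I'll grip the head and check the button before lifting.

Run:
```python
from h import *
r.move_l([.447,.0485,.25],vel=.15)
print(r.move_l([.447,.0485,.163],vel=.1,guard=15))
gripper_to(.0,32); r.hold(.3)
f=np.array(telemetry.current_wrist_force())
print("grip",telemetry.current_opening(),telemetry.current_finger_force(),f,telemetry.current_ee_pos(),telemetry.current_t())
if .035<telemetry.current_opening()<.0382:
    print(r.move_l([.447,.0485,.163+.074],vel=.05,guard=25),telemetry.current_ee_pos(),telemetry.current_wrist_force(),telemetry.current_opening())
    print(r.move_l([.447,.0485,.163+.092],vel=.015,guard=10),telemetry.current_ee_pos(),telemetry.current_wrist_force(),telemetry.current_opening(),telemetry.current_finger_force(),telemetry.current_t())
```

```text
False
grip 0.036189968625069076 31.94944739341736 [ 3.3810294  0.7819398 -1.1258714] [0.44772951 0.04856971 0.16311586] 14.4167
False [0.44760443 0.04858315 0.2361816 ] [ 5.83797066  0.7686065  -5.88811118] 0.036301856113878
True [0.4477647  0.04862269 0.24247392] [ 2.93680701  0.45674424 -6.37576201] 0.036347459222946216 31.960444450378418 16.7167
```

Run:
```python
from h import *
p=telemetry.current_ee_pos()
print(r.move_l([.4475,.0486,p[2]+.0025],vel=.01,guard=14)); r.hold(.5)
print(telemetry.current_ee_pos(),telemetry.current_wrist_force(),telemetry.current_opening())
im=vision.snapshot("scene"); cv2.imwrite("pics/s3.png",cv2.resize(im[60:330,180:460],(560,540))[:,:,::-1])
print([(n,np.round(d["at"],4).tolist(),round(d["score"],2)) for n in ("knob","head_mid","head","tuna_tin","garlic","lemon","peeler") for d in models.mark_of(n,"scene")[:1]],telemetry.current_t())
```

```text
False
[0.44766734 0.04856966 0.24341012] [  5.48969881  -0.19310299 -12.71006432] 0.03668284238110124
[('knob', [0.4374, 0.1659, 0.1075], 0.81), ('head_mid', [0.4497, 0.0494, 0.235], 0.58), ('head', [0.4497, 0.0489, 0.2111], 0.65), ('tuna_tin', [0.4629, -0.1, 0.2021], 0.64), ('garlic', [0.514, 0.1413, 0.0044], 0.71), ('lemon', [0.5125, 0.1373, 0.0019], 0.86), ('peeler', [0.5401, -0.0646, 0.0001], 0.78)] 17.975
```

View pics/s3.png

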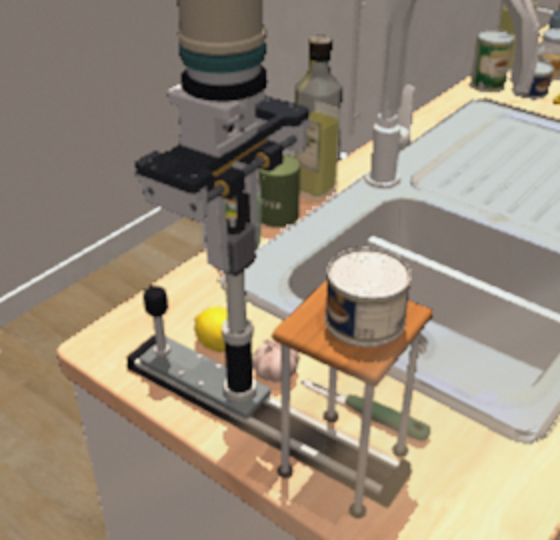

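The picture shows the pole extended, with the head in the grip at (232,245) and its steel tube showing down to (237,330). The head's underside measures 0.211 m, which is 80 mm up. The tin and the other things have not moved.

```bash
python3 -c "
from plant import r
print(r.sign_off())"
```

```text
the job is handed in; nothing more can be done
None
```

I drew the carriage out to its end stop, and I handed the job in holding the head at the second stop (80 mm) with the button pressed and the tin and other things where they were.

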